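# Close up the radio after a repair

## Robot

A 6-joint arm with a two-finger parallel gripper is mounted at the origin on the work surface. World frame = base frame: x ahead of the robot, y to its left, z up, the work surface at z = 0. Lengths are in m, angles in rad, forces in N, time in s.
With the tool pointing down it reaches from about 0.325 to 0.925 m from the base axis. Payload 3.1 kg.
Tool frame: the origin (TCP) lies at the very end of the fingers, on their centre line; the grasp point (between the pads) lies 19 mm behind it; z points along the fingers, y is the line along which they close (so a half turn about z gives the same grasp; the last joint's range is limited). The gripper opens to 85 mm and grips with 20 to 120 N. Pads are 22 mm wide; open, the fingers measure 114 mm over their backs; the gripper's body (76 mm by 85 mm) begins 54 mm behind the grasp point. The pads swing forward as they close: fully open they stand 13 mm farther back than shut.
Start: joints at [1.233, 0.217, 1.613, -0, 1.311, -0.112], TCP at [0.14, 0.609, 0.231] pointing down, gripper open.
Joint ranges: [-2.75, 2.75], [-0.78, 2.1], [0.31, 2.55], [-1.13, 4.27], [0.13, 2.63], [-2.58, 2.58]. Speed limits (rad/s): [2.79, 2.79, 3.14, 3.14, 3.14, 3.14].

## Interface

Orientations are given as [roll, pitch, yaw] about the fixed x, y, z axes, in that order (R = Rz(yaw) Ry(pitch) Rx(roll)).
In Python, from plant import arm gives the robot as it stands.
- The arm moves only by the tool drive_tool, never from a script. Its argument "motion" is a list of rows, each a list of 2 entries, a list of its own where there are three numbers: the shift along the world's x, y, z in m, then the turn, a rotation vector about the world's x, y, z in rad. A call has 1 to 20 rows; each row is the pose to reach, as a shift and turn from the pose commanded when the call began; what a row does not reach only later rows make up. A row lasts 1/8 s, in which the tool goes at most 62.5 mm and 10.7 degrees, less where a joint would pass 70% of its speed; a pose out of reach is approached as far as the arm can. A call with a gripper value outside its range is refused whole. "claw" is the finger opening in m, from 0 to 0.0854, set as the call begins (left out, the last holds). The fingers move at their own pace and stop on an object; "newtons" is the grip in N (left out, the last holds). Time passes only in rows, so rows that repeat a pose let the fingers close. It gives the time, the measured TCP pose, the force, the opening and the grip force at its end, in the units of the state.
- arm.sense(): the state, without advancing time (a new reading comes with each control period).
- arm.capture(name): name is "scene" or "top" or "wrist"; returns a dict with "frame" (400x640x3 uint8, red, green, blue), "range_z" (400x640 float32, m along the optical axis (not along the pixel's ray), 0 where there is no reading), "intrinsics" (3x3 intrinsics, pixels), "extrinsics" (4x4, takes a point from world to camera coordinates). Camera axes: x right, y up, looking along -z (the intrinsics and any distortion apply to the point x, -y, -z); pixel columns grow to the right and rows downward; lengths in m; the calibration is good to about 2 mm. The wrist camera is an equidistant fisheye: a pixel r from the principal point sees the ray r / f radians off the axis. A picture is of the moment at which its call begins.
- arm.job_done(): hands the job in; it is judged then, once.
The state is a dict: "t": time; "q": joint angles; "joint_vel": joint speeds; "tau": joint torques, N m; "tool_pos": TCP position; "tcp_rot": TCP orientation; "force": force on the tool from outside, world axes, zero at the start; "moment": the same for the moment, N m; "width": finger opening in m; "grasp_force": force on a finger pad.
Only numpy, scipy, OpenCV 4.12 (cv2) and the standard library are available. Lean on these libraries where they do the work, as an engineer would, in place of code of your own. Each camera call takes 0.05 s, during which the arm holds its last target. There are 200 camera calls.

## Task

The radio on the bench has been repaired and needs closing up. With the fingertips, push both plug-in modules that stick out of its front fully home, flush with the front of the case, and then push the open lid down until it is fully shut. Only push: do not lift the modules or pull them out, and leave the other things on the bench where they are.

Things in the scene. Friction and masses are not known exactly. Their poses are not given: they have to be found in the camera images.
- chassis: radio case, fixed: 180 mm deep, 250 wide, 98 high to the top of its side walls. Origin: centre of its underside; x to its back (away from the robot), y left, z up. Front plane at x = -90 mm. Two module bays 64 mm wide at y = +88 and +20 mm; from y = -16 to -125 mm a fixed black control panel, knobs up to 18 mm out.
- left_module_face (a point): point on the flat black front plate of the left plug-in module, on its centre line, 57 mm above the bench. Plate 60 mm wide, from 12 to 82 mm above the bench; a wire pull 44 mm wide stands 20 mm out of it, 30 to 38 mm above the bench; above that it is bare. Starts 20 to 45 mm out; fully home this point is at x = -90 mm in the case's frame, and the module stops there.
- left_module: left plug-in module: a loose metal box, about 0.3 kg, 155 mm long, 60 wide, sliding along the case's x in its bay, on the case's 12 mm floor. Origin: centre of its underside; axes as the case's.
- right_module_face (a point): the same point on the right module, which is exactly like the left one and lies beside it, next to the fixed control panel.
- right_module: right plug-in module, like the left one.
- lid (a joint): angle of the case's lid in rad: 0 shut, about 1.15 to 1.45 at the start (almost upright, leaning a little towards the robot). The hinge is stiff, so the lid stays where it is left, and must be pushed all the way; about 2 to 6 N at its free edge.
- lid_hinge (a point): middle of the lid's hinge line, which runs along the case's y at the back of its top (x = +85 mm, 98 mm above the bench). Axes as the case's.
- lid_edge (a point): middle of the lid's free edge, on its outer face. The lid is a flat grey sheet 5 mm thick, 250 wide, 183 mm from hinge to edge, with a 23 mm lip turned down at the edge. Its outer face is 103 mm above the bench when shut; open, it faces away from the robot and upwards. Shut, the lip hangs in front of the top of the module plates, so a module that sticks out blocks it.
- handheld: handheld radio standing upright beside the case on its left, 34 x 56 x 100 mm with a 70 mm aerial; origin at the centre of its underside. Leave it alone.
- tape: roll of black tape lying flat beside the case on its right, 64 mm across, 19 mm high; origin at the centre of its underside. Leave it alone.
- screwdriver: screwdriver 160 mm long lying in front of the control panel; origin underneath it. Leave it alone.
- mug: white mug, 80 mm across, 90 mm high, to the left; origin at the centre of its underside. Leave it alone.
- spool: solder spool 56 mm across, 50 mm high, to the right; origin at the centre of its underside. Leave it alone.
- multimeter: multimeter lying flat to the right, 160 x 78 x 42 mm; origin at the centre of its underside. Leave it alone.
- parts_tray: small parts tray to the left, 120 x 90 x 30 mm; origin at the centre of its underside. Leave it alone.

How it is judged:
On the way, in this order (a step that is already met when the one before it is completed fails the run):
1. both modules are fully home while the lid is still open (x of each of left_module_face, right_module_face in the frame of chassis above -0.0945 m and value of joint lid above 0.5 rad), for 0.2 s.
2. the lid is shut (value of joint lid below 0.03 rad), for 0.2 s.
At the end, for the whole second after the job is handed in: Both modules flush with the front of the case (within 4.5 mm) and flat in their bays, the lid shut (within 0.03 rad), the other things within 30 mm of where they stood (x of each of left_module_face, right_module_face in the frame of chassis above -0.0945 m and value of joint lid below 0.03 rad and z of each of left_module_face, right_module_face in the frame of chassis below 0.065 m and distance of each of handheld, tape, screwdriver, mug, spool, multimeter, parts_tray from where it was at the start of the episode below 0.03 m); the robot touches nothing.
It fails at once if a module is lifted (by more than 12 mm) (z of any of left_module_face, right_module_face in the frame of chassis above 0.069 m).
It fails at once if a module is pulled out (more than 60 mm out of the case) (x of any of left_module_face, right_module_face in the frame of chassis below -0.15 m).
It fails at once if one of the other things is moved by more than 30 mm (distance of any of handheld, tape, screwdriver, mug, spool, multimeter, parts_tray from where it was at the start of the episode above 0.03 m).
It also fails if it takes over 64 s, if anything falls off the work surface, if the arm or the gripper's body presses on something with over 40 N, if the wrist force passes 120 N, or if a joint passes its speed limit or range.

## Working session

There is one attempt and no reset: what is moved stays moved. The work goes in short steps, Python scripts to look and compute and a tool call to move; the robot and the scene stay as the last step left them, time stands still between calls to the robot, and variables do not carry over. Pictures are saved under pics/ and viewed, at most 10 in all, crops included, and the job is handed in when it is done.

Besides the shell and the picture viewer there is one more tool, called after "Request:" in YAML: its name, and indented under it one key for each argument. drive_tool: Moves the arm, as the interface text tells. Its arguments: {"type":"object","properties":{"motion":{"type":"array","items":{"type":"array"}},"claw":{"type":"number"},"newtons":{"type":"number"}},"required":["motion"]}

```bash
mkdir -p pics
cat > h.py <<'E'
import numpy as np, cv2
from plant import arm
def cap(n):
    c=arm.capture(n); return c
def world(c):
    K=np.array(c["intrinsics"]);T=np.linalg.inv(np.array(c["extrinsics"]));z=c["range_z"]
    v,u=np.mgrid[:z.shape[0],:z.shape[1]]
    p=np.stack([(u-K[0,2])/K[0,0]*z,-(v-K[1,2])/K[1,1]*z,-z],-1)
    w=p@T[:3,:3].T+T[:3,3]; w[z==0]=np.nan
    return w
E
python3 - <<'E'
from h import *
for n in("scene","top"):
    c=cap(n);cv2.imwrite(f"pics/{n}0.png",c["frame"][...,::-1]);np.savez(f"{n}0.npz",**c)
    print(n,np.linalg.inv(c["extrinsics"]).round(3),c["intrinsics"])
print(arm.sense())
E
```

```text
scene [[ 0.503 -0.678  0.536  1.182]
 [ 0.864  0.389 -0.319 -0.352]
 [ 0.008  0.624  0.782  1.011]
 [ 0.     0.     0.     1.   ]] [[394.77106113   0.         317.65746859]
 [  0.         394.77106113 202.25624309]
 [  0.           0.           1.        ]]
top [[ 8.300e-02  9.760e-01 -2.000e-01  2.700e-01]
 [-9.970e-01  8.200e-02 -1.500e-02 -1.000e-03]
 [ 1.000e-03  2.010e-01  9.800e-01  1.436e+00]
 [ 0.000e+00  0.000e+00  0.000e+00  1.000e+00]] [[518.17704136   0.         317.27666658]
 [  0.         518.17704136 198.70294049]
 [  0.           0.           1.        ]]
{'t': 0.1, 'q': array([ 1.23282101e+00,  2.17697785e-01,  1.61482062e+00,  4.03185336e-05,
        1.31132985e+00, -1.12197159e-01]), 'joint_vel': array([-0.00064431, -0.00283373, -0.00240471, -0.00105359,  0.00020243,
       -0.00049941]), 'tau': array([-1.10299123e-03, -3.98078156e+01, -3.04967809e+01, -1.96243600e-04,
        4.22801313e-03, -5.81156243e-06]), 'tool_pos': array([0.13962586, 0.60842104, 0.23006253]), 'tcp_rot': array([-3.13935559e+00, -2.91242781e-04,  2.91580378e+00]), 'force': array([ 0.12571421,  0.37244361, -0.07808848]), 'moment': array([ 0.03464953,  0.00646603, -0.03718512]), 'grasp_force': 0.0, 'width': 0.08524757696132734}
```

View pics/scene0.png

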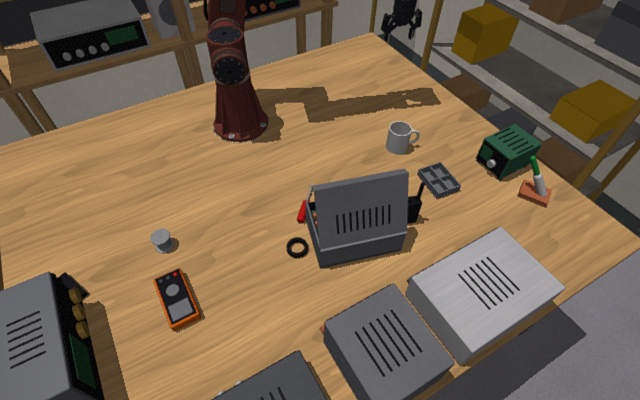

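View pics/top0.png

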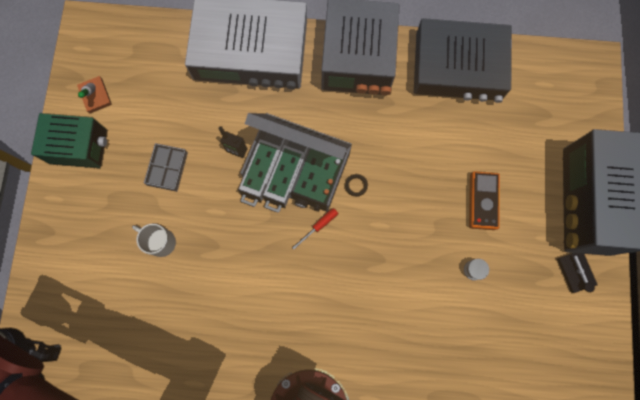

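The top view shows the case around (295,165), yawed, with two modules protruding at (250,198) and (275,205), the lid open at the back, and the screwdriver at (315,230). Next I'll measure it from the depth images.

Run:
```python
from h import *
t=dict(np.load("top0.npz"));s=dict(np.load("scene0.npz"))
W=world(t);S=world(s)
cv2.imwrite("pics/crop.png",cv2.resize(t["frame"][100:260,200:390,::-1],None,fx=4,fy=3.6,interpolation=cv2.INTER_CUBIC)[:600])
cv2.imwrite("pics/crop.png",cv2.resize(t["frame"][100:250,200:390,::-1],None,fx=4,fy=4,interpolation=cv2.INTER_CUBIC))
# lid plane from scene
P=S[185:205,325:400].reshape(-1,3);c=np.nanmedian(P,0)
for r in(.02,.004):
    Q=S[180:240,315:405].reshape(-1,3);
    Pc=P-P.mean(0);n=np.linalg.svd(Pc,full_matrices=False)[2][2]
    d=np.abs((Q-P.mean(0))@n); P=Q[d<r]
n=np.linalg.svd(P-P.mean(0),full_matrices=False)[2][2];n*=np.sign(n[2]);m=P.mean(0)
yaw=np.arctan2(n[1],n[0]);print("lid n",n,"yaw",np.degrees(yaw),"angle",np.arccos(n[2]), "c",m)
# full lid extent
Q=S[150:270,290:430].reshape(-1,3);L=Q[np.abs((Q-m)@n)<.004]
a=np.array([-np.sin(yaw),np.cos(yaw),0]);up=np.cross(n,a); up*=np.sign(up[2])
k=(L-m)@a;h=(L-m)@up;ok=(np.abs(k)<.14)&(np.abs(h)<.2)
print("a",np.percentile(k[ok],[.5,99.5]),"h",np.percentile(h[ok],[.5,99.5]), "maxz",np.percentile(L[ok][:,2],99.5))
amid=np.percentile(k[ok],[.5,99.5]).mean()
# hinge: outer plane at distance; edge = top
edge=m+a*amid+up*np.percentile(h[ok],99.5);print("edge",edge,"hinge~",edge-up*.183)
# top image z grid
for nme,(v,u) in dict(modL=(170,262),modR=(175,285),panel=(185,318)).items(): print(nme,W[v,u])
np.save("yaw.npy",yaw)
# wall tops z .09-.105
Z=W[100:230,220:370];mk=(np.abs(Z[...,2]-.098)<.005);ps=Z[mk];R=np.array([[np.cos(yaw),np.sin(yaw)],[-np.sin(yaw),np.cos(yaw)]])
pl=ps[:,:2]@R.T;print("walls",len(pl),np.percentile(pl,[1,99],axis=0))
```

```text
Traceback (most recent call last):
numpy.linalg.LinAlgError: SVD did not converge
```

View pics/crop.png

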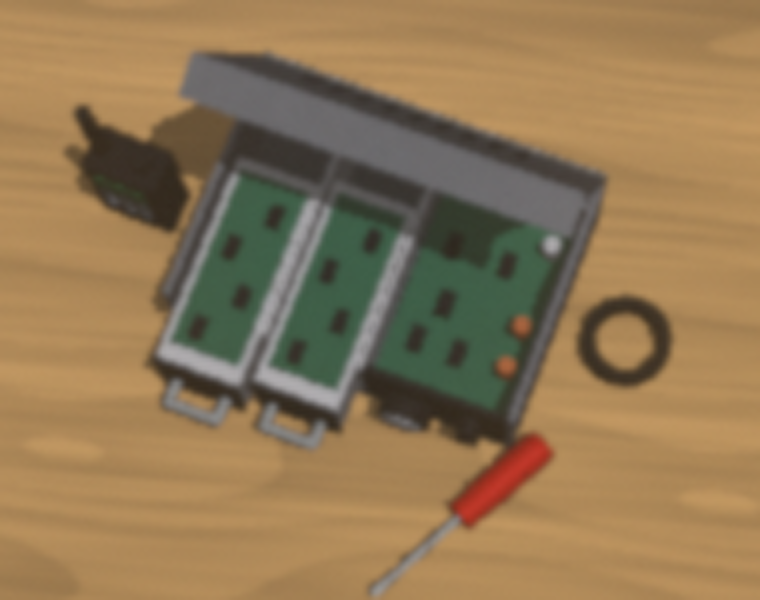

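The crop shows the left module's front plate top edge at (158,360)–(243,385), the right's at (258,383)–(340,412), the panel at (365,375)–(510,435), and the lid lip at the top.

```bash
cat > m.py <<'E'
from h import *
t=dict(np.load("top0.npz"));s=dict(np.load("scene0.npz"))
W=world(t);S=world(s)
fin=lambda Q:Q[np.isfinite(Q).all(1)]
Q=fin(S[178:250,312:406].reshape(-1,3));P=fin(S[185:200,330:395].reshape(-1,3));print(len(P))
for r in(.01,.005,.004):
    m=np.median(P,0);n=np.linalg.svd(P-m,full_matrices=False)[2][2]
    P=Q[np.abs((Q-m)@n)<r]
n*=np.sign(n[2]);m=P.mean(0);yaw=np.arctan2(n[1],n[0])
print("lid n",n,"yaw",yaw,np.degrees(yaw),"angle",np.arccos(n[2]),"c",m)
Q=fin(S[150:270,290:430].reshape(-1,3));L=Q[np.abs((Q-m)@n)<.004]
a=np.array([-np.sin(yaw),np.cos(yaw),0]);up=np.cross(n,a);up*=np.sign(up[2])
k=(L-m)@a;h=(L-m)@up;ok=(np.abs(k)<.14)&(h<.15)&(h>-.12)
kk=np.percentile(k[ok],[.5,99.5]);hh=np.percentile(h[ok],[.5,99.5]);print(kk,hh)
edge=m+a*kk.mean()+up*hh[1];hin=edge-up*.183;print("edge",edge,"hinge",hin)
x=n*[1,1,0];x/=np.linalg.norm(x)
# hinge outer face -> hinge line ~5mm inside
org=hin-n*.005-x*.085;org[2]=0;print("chassis",org)
def ray(c,u,v,z):
    K=c["intrinsics"];T=np.linalg.inv(c["extrinsics"])
    d=T[:3,:3]@np.array([(u-K[0,2])/K[0,0],-(v-K[1,2])/K[1,1],-1]);return T[:3,3]+d*(z-T[2,3])/d[2]
def loc(p): return np.array([(p-org)@x,(p-org)@a,p[2]])
for nm,u,v,z in[("L1",158,360,.082),("L2",243,385,.082),("R1",258,383,.082),("R2",340,412,.082),("pan1",365,375,.09),("wallR",515,430,.098),("wallL",160,300,.098),("wallRb",605,185,.098)]:
    p=ray(t,200+u/4,100+v/4,z);print(nm,p.round(3),loc(p).round(3))
Z=fin(W[100:240,220:370].reshape(-1,3));l=np.stack([(Z-org)@x,(Z-org)@a,Z[:,2]],1)
for y in(.088,.02):
    q=l[(abs(l[:,1]-y)<.022)&(l[:,2]>.07)&(l[:,2]<.09)];print(y,np.percentile(q[:,0],[0,1,3]))
print(sorted(l[(abs(l[:,2]-.098)<.004)&(l[:,0]<0)][:,1].round(3))[::15])
E
python3 m.py
```

```text
974
lid n [ 0.8914635  -0.25491434  0.37458177] yaw -0.2785179367754186 -15.957902295922986 angle 1.1868506608145046 c [0.70210907 0.06531319 0.18580665]
[-0.1184991   0.12969667] [-0.10142649  0.09162662]
edge [0.67064931 0.08013231 0.2707623 ] hinge [0.73655619 0.06128621 0.10108582]
chassis [0.65037443 0.08592992 0.        ]
L1 [0.553 0.23  0.082] [-0.133  0.112  0.082]
L2 [0.541 0.171 0.082] [-0.129  0.052  0.082]
R1 [0.543 0.161 0.082] [-0.124  0.043  0.082]
R2 [0.528 0.105 0.082] [-0.123 -0.015  0.082]
pan1 [0.553 0.09  0.09 ] [-0.095 -0.023  0.09 ]
wallR [ 0.523 -0.012  0.098] [-0.096 -0.129  0.098]
wallL [0.591 0.23  0.098] [-0.097  0.122  0.098]
wallRb [ 0.695 -0.059  0.098] [ 0.083 -0.127  0.098]
0.088 [-0.13391443 -0.13298783 -0.13064022]
0.02 [-0.12607768 -0.12527675 -0.12288025]
[np.float64(-0.126), np.float64(-0.125), np.float64(-0.123), np.float64(-0.122), np.float64(0.119), np.float64(0.12), np.float64(0.121), np.float64(0.123), np.float64(0.124), np.float64(0.157), np.float64(0.16), np.float64(0.164), np.float64(0.171), np.float64(0.179), np.float64(0.185), np.float64(0.189), np.float64(0.195), np.float64(0.202)]
```

Request:
drive_tool:
  motion:
    - [[0.03, -0.033, 0], [0, 0, -0.01]]
    - [[0.06, -0.066, 0], [0, 0, -0.02]]
    - [[0.09, -0.1, 0], [0, 0, -0.03]]
    - [[0.12, -0.13, 0], [0, 0, -0.04]]
    - [[0.15, -0.165, 0], [0, 0, -0.053]]
    - [[0.18, -0.2, 0], [0, 0, -0.053]]
    - [[0.21, -0.23, 0], [0, 0, -0.053]]
    - [[0.24, -0.265, 0], [0, 0, -0.053]]
    - [[0.27, -0.3, 0], [0, 0, -0.053]]
    - [[0.3, -0.33, 0], [0, 0, -0.053]]
    - [[0.33, -0.36, 0], [0, 0, -0.053]]
    - [[0.357, -0.391, 0], [0, 0, -0.053]]
    - [[0.357, -0.391, 0], [0, 0, -0.053]]
    - [[0.357, -0.391, -0.04], [0, 0, -0.053]]
    - [[0.357, -0.391, -0.08], [0, 0, -0.053]]
    - [[0.357, -0.391, -0.11], [0, 0, -0.053]]
    - [[0.357, -0.391, -0.11], [0, 0, -0.053]]
  claw: 0
  newtons: 40

```text
t: 2.22
tool_pos: [0.4932, 0.218, 0.1179]
tcp_rot: [-3.138, -0.007, 2.864]
force: [-1.1, -0.3, 0.2]
width: 0.0002
grasp_force: 0.0
```

Run:
```python
from h import *
c=cap("wrist");cv2.imwrite("pics/w1.png",c["frame"][...,::-1]);c=cap("top");cv2.imwrite("pics/t1.png",cv2.resize(c["frame"][100:250,200:390,::-1],None,fx=4,fy=4))
s=arm.sense();print(s["tool_pos"],s["tcp_rot"],s["q"],s["width"],s["t"])
```

```text
[0.49673016 0.21879732 0.12180907] [ 3.14130286e+00 -1.62356744e-05  2.86347051e+00] [ 2.85436205e-01  1.65420287e-01  1.89482210e+00  2.87417450e-04
  1.08120920e+00 -1.00737312e+00] -3.014004963824616e-06 2.325
```

View pics/w1.png

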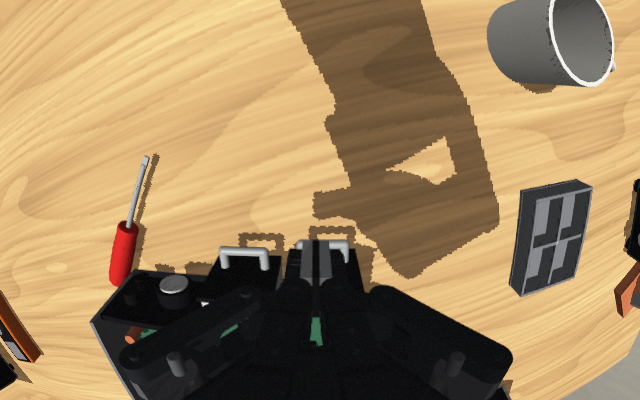

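The wrist view shows the fingers (316,260) in line with the left module's pull (297–349 px), and clear of the mug, tray and screwdriver. I'll lower and push.

Request:
drive_tool:
  motion:
    - [[0, 0, -0.035], [0, 0, 0]]
    - [[0, 0, -0.067], [0, 0, 0]]
    - [[0, 0, -0.067], [0, 0, 0]]
    - [[0.014, -0.004, -0.067], [0, 0, 0]]
    - [[0.024, -0.007, -0.067], [0, 0, 0]]
    - [[0.032, -0.009, -0.067], [0, 0, 0]]
    - [[0.04, -0.0115, -0.067], [0, 0, 0]]
    - [[0.047, -0.0135, -0.067], [0, 0, 0]]
    - [[0.054, -0.0155, -0.067], [0, 0, 0]]
    - [[0.06, -0.017, -0.067], [0, 0, 0]]
    - [[0.066, -0.019, -0.067], [0, 0, 0]]
    - [[0.07, -0.02, -0.067], [0, 0, 0]]
    - [[0.07, -0.02, -0.067], [0, 0, 0]]

```text
t: 3.95
tool_pos: [0.5678, 0.1978, 0.0542]
tcp_rot: [3.141, 0.002, 2.863]
force: [-0.6, 0.2, -0.7]
width: 0.0002
grasp_force: 0.0
```

Request:
drive_tool:
  motion:
    - [[0.002, -0.0005, 0], [0, 0, 0]]
    - [[0.004, -0.001, 0], [0, 0, 0]]
    - [[0.006, -0.0015, 0], [0, 0, 0]]
    - [[0.006, -0.0015, 0], [0, 0, 0]]

```text
t: 4.45
tool_pos: [0.5733, 0.1965, 0.0543]
tcp_rot: [3.141, 0.001, 2.863]
force: [-1.7, 0.8, -0.3]
width: -0.0002
grasp_force: 0.7
```

Run:
```python
from h import *
c=cap("top");cv2.imwrite("pics/t2.png",cv2.resize(c["frame"][100:250,200:390,::-1],None,fx=4,fy=4,interpolation=cv2.INTER_CUBIC))
```

```text
(no output)
```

View pics/t2.png

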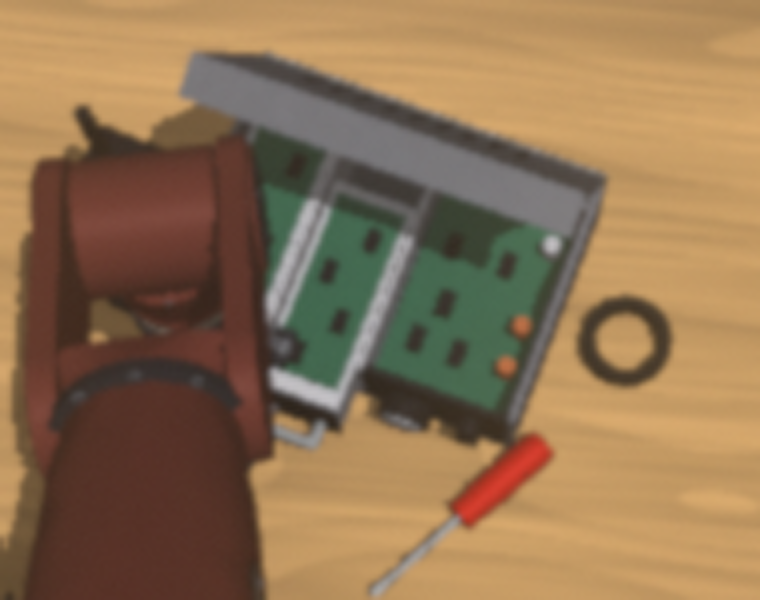

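The left module has slid in: its chip at (297,165) is now under the lip and the right module is unchanged. I'll keep pushing until it stops.

Request:
drive_tool:
  motion:
    - [[0.002, -0.0005, 0], [0, 0, 0]]
    - [[0.004, -0.001, 0], [0, 0, 0]]
    - [[0.006, -0.0015, 0], [0, 0, 0]]
    - [[0.006, -0.0015, 0], [0, 0, 0]]

```text
t: 5.0
tool_pos: [0.5763, 0.1958, 0.0542]
tcp_rot: [-3.14, -0.006, 2.863]
force: [-9.1, 2.3, 7.3]
width: 0.0004
grasp_force: 4.7
```

Request:
drive_tool:
  motion:
    - [[0.002, -0.0005, 0], [0, 0, 0]]
    - [[0.002, -0.0005, 0], [0, 0, 0]]
    - [[0.002, -0.0005, 0], [0, 0, 0]]

```text
t: 5.38
tool_pos: [0.5762, 0.1958, 0.0542]
tcp_rot: [-3.139, -0.011, 2.863]
force: [-13.7, 3.0, 9.7]
width: -0.0005
grasp_force: 7.2
```

Request:
drive_tool:
  motion:
    - [[-0.03, 0.008, 0], [0, 0, 0]]
    - [[-0.06, 0.016, 0], [0, 0, 0]]
    - [[-0.084, 0.023, 0], [0, 0, 0]]
    - [[-0.094, -0.01, 0], [0, 0, 0]]
    - [[-0.101, -0.042, 0], [0, 0, 0]]
    - [[-0.101, -0.042, 0], [0, 0, 0]]
    - [[-0.101, -0.042, 0], [0, 0, 0]]

```text
t: 6.25
tool_pos: [0.4813, 0.1528, 0.0549]
tcp_rot: [3.14, 0.002, 2.862]
force: [0.1, 0.6, 0.8]
width: -0.0001
grasp_force: 0.0
```

Run:
```python
from h import *
c=cap("top");W=world(c).reshape(-1,3);W=W[np.isfinite(W).all(1)]
o=np.array([.6455,.0832]);x=np.array([.9616,-.2744]);a=np.array([.2744,.9616])
l=np.c_[(W[:,:2]-o)@x,(W[:,:2]-o)@a,W[:,2]]
for y in(.088,.02):
    q=l[(abs(l[:,1]-y)<.02)&(l[:,2]>.06)&(l[:,2]<.088)&(l[:,0]<0)];print(y,len(q),np.percentile(q[:,0],[0,1,3]))
s=arm.sense();print(s["tool_pos"],s["force"])
c=cap("wrist");cv2.imwrite("pics/w2.png",c["frame"][...,::-1])
```

```text
0.088 455 [-0.08817447 -0.08721803 -0.08621958]
0.02 404 [-0.10642403 -0.09729856 -0.08834913]
[0.48116592 0.15308743 0.05481304] [ 1.07616959 -0.61041122 -1.00066416]
```

View pics/w2.png

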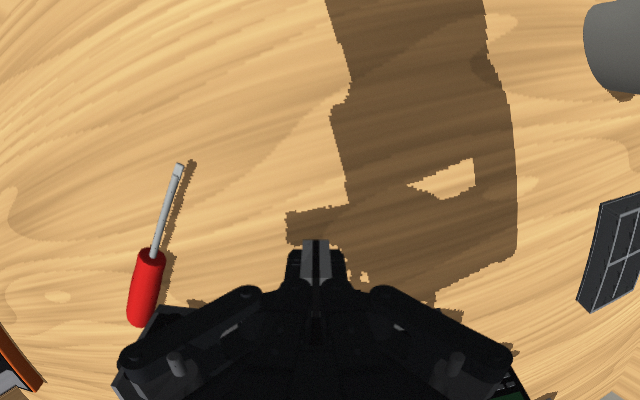

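The left module is flush (front at -88 mm). The fingers (316,260) are centred on the right module and clear of the screwdriver.

Request:
drive_tool:
  motion:
    - [[0.014, -0.004, 0], [0, 0, 0]]
    - [[0.024, -0.007, 0], [0, 0, 0]]
    - [[0.032, -0.009, 0], [0, 0, 0]]
    - [[0.04, -0.0115, 0], [0, 0, 0]]
    - [[0.047, -0.0135, 0], [0, 0, 0]]
    - [[0.054, -0.0155, 0], [0, 0, 0]]
    - [[0.06, -0.017, 0], [0, 0, 0]]
    - [[0.066, -0.019, 0], [0, 0, 0]]
    - [[0.07, -0.02, 0], [0, 0, 0]]
    - [[0.074, -0.021, 0], [0, 0, 0]]
    - [[0.077, -0.022, 0], [0, 0, 0]]
    - [[0.077, -0.022, 0], [0, 0, 0]]

```text
t: 7.85
tool_pos: [0.5576, 0.1305, 0.0545]
tcp_rot: [3.141, 0.001, 2.863]
force: [-0.5, -0.7, 0.1]
width: 0.0003
grasp_force: 0.2
```

Request:
drive_tool:
  motion:
    - [[0.0015, -0.0004, 0], [0, 0, 0]]
    - [[0.003, -0.0008, 0], [0, 0, 0]]
    - [[0.003, -0.0008, 0], [0, 0, 0]]

```text
t: 8.22
tool_pos: [0.5576, 0.1305, 0.0545]
tcp_rot: [-3.141, -0.005, 2.863]
force: [-7.8, 1.5, 6.7]
width: 0.0003
grasp_force: 3.9
```

Request:
drive_tool:
  motion:
    - [[0.0015, -0.0004, 0], [0, 0, 0]]
    - [[0.003, -0.0008, 0], [0, 0, 0]]
    - [[0.003, -0.0008, 0], [0, 0, 0]]
    - [[0.003, -0.0008, 0], [0, 0, 0]]

```text
t: 8.72
tool_pos: [0.5575, 0.1305, 0.054]
tcp_rot: [-3.14, -0.012, 2.863]
force: [-14.0, 4.1, 10.9]
width: -0.0002
grasp_force: 7.3
```

Request:
drive_tool:
  motion:
    - [[-0.03, 0.008, 0], [0, 0, 0]]
    - [[-0.07, 0.02, 0], [0, 0, 0]]
    - [[-0.075, 0.02, 0.05], [0, 0, 0]]
    - [[-0.075, 0.02, 0.1], [0, 0, 0]]
    - [[-0.075, 0.02, 0.15], [0, 0, 0]]
    - [[-0.075, 0.02, 0.2], [0, 0, 0]]
    - [[-0.075, 0.02, 0.25], [0, 0, 0]]
    - [[-0.075, 0.02, 0.3], [0, 0, 0]]
    - [[-0.075, 0.02, 0.3], [0, 0, 0]]
    - [[-0.03, 0.0, 0.3], [0, 0, 0]]
    - [[0.01, -0.02, 0.3], [0, 0, 0]]
    - [[0.05, -0.04, 0.3], [0, 0, 0]]
    - [[0.09, -0.05, 0.3], [0, 0, 0]]
    - [[0.13, -0.065, 0.3], [0, 0, 0]]
    - [[0.16, -0.07, 0.3], [0, 0, 0]]
    - [[0.178, -0.073, 0.3], [0, 0, 0]]
    - [[0.178, -0.073, 0.3], [0, 0, 0]]
    - [[0.178, -0.073, 0.3], [0, 0, 0]]

```text
t: 10.98
tool_pos: [0.7404, 0.0561, 0.3534]
tcp_rot: [-3.141, -0.001, 2.863]
force: [-0.5, 0.4, -0.8]
width: 0.0001
grasp_force: 0.0
```

Run:
```python
from h import *
c=cap("scene");cv2.imwrite("pics/s3.png",c["frame"][50:300,200:520,::-1].repeat(2,0).repeat(2,1))
s=arm.sense();print(s["tool_pos"],s["force"],s["q"])
o=np.array([.6455,.0832]);x=np.array([.9616,-.2744]);a=np.array([.2744,.9616])
for n in("scene","wrist"): pass
c=cap("top");W=world(c).reshape(-1,3);W=W[np.isfinite(W).all(1)]
l=np.c_[(W[:,:2]-o)@x,(W[:,:2]-o)@a,W[:,2]]
for y in(.088,.02):
    q=l[(abs(l[:,1]-y)<.02)&(l[:,2]>.06)&(l[:,2]<.088)&(l[:,0]<0)];print(y,len(q),np.percentile(q[:,0],[0,1,3]) if len(q) else 0)
```

```text
[0.74026369 0.05632013 0.35399871] [1.1385309  0.43288388 0.69047117] [-1.84811685e-02  4.08926642e-01  1.14668901e+00 -3.06360712e-05
  1.58660672e+00 -1.31078897e+00]
0.088 8 [-0.07983113 -0.07967698 -0.07936868]
0.02 0 0
```

View pics/s3.png

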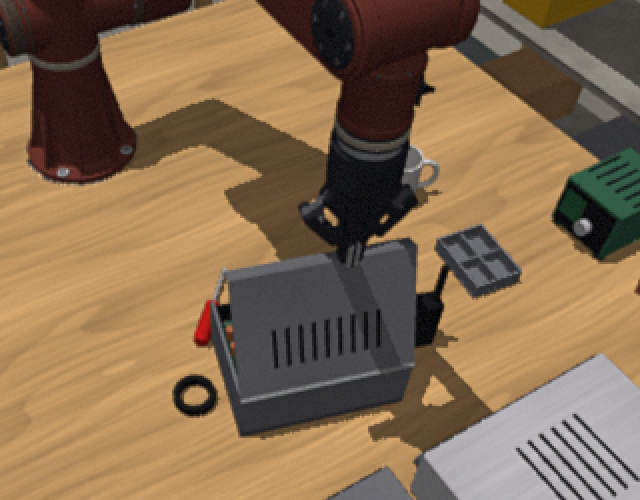

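The lid is still open with the gripper above and behind its edge, and nothing else has been disturbed. I'll go down behind the lid and sweep it forward.

Request:
drive_tool:
  motion:
    - [[0, 0, -0.04], [0, 0, 0]]
    - [[0, 0, -0.08], [0, 0, 0]]
    - [[0, 0, -0.12], [0, 0, 0]]
    - [[-0.02, 0.006, -0.12], [0, 0, 0]]
    - [[-0.035, 0.01, -0.12], [0, 0, 0]]
    - [[-0.048, 0.0137, -0.12], [0, 0, 0]]
    - [[-0.057, 0.016, -0.123], [0, 0, 0]]
    - [[-0.066, 0.019, -0.127], [0, 0, 0]]
    - [[-0.074, 0.021, -0.131], [0, 0, 0]]
    - [[-0.082, 0.023, -0.137], [0, 0, 0]]
    - [[-0.089, 0.0255, -0.143], [0, 0, 0]]
    - [[-0.096, 0.0275, -0.149], [0, 0, 0]]
    - [[-0.103, 0.0295, -0.156], [0, 0, 0]]
    - [[-0.109, 0.031, -0.163], [0, 0, 0]]
    - [[-0.115, 0.033, -0.17], [0, 0, 0]]
    - [[-0.115, 0.033, -0.17], [0, 0, 0]]

```text
t: 13.08
tool_pos: [0.6245, 0.0893, 0.1828]
tcp_rot: [-3.141, -0.003, 2.863]
force: [0.3, 0.2, 0.3]
width: -0.0001
grasp_force: 0.0
```

Run:
```python
from h import *
c=cap("scene");cv2.imwrite("pics/s4.png",c["frame"][50:300,200:520,::-1].repeat(2,0).repeat(2,1))
```

```text
(no output)
```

View pics/s4.png

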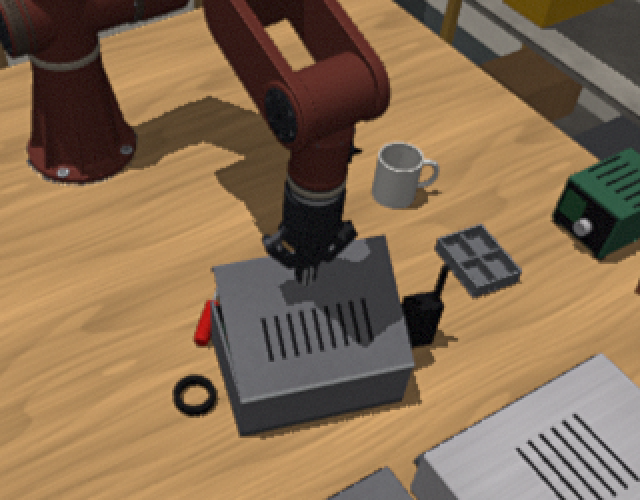

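The lid is about half closed, with the fingertips resting on its outer face near (308,280). I'll keep following the arc down.

Request:
drive_tool:
  motion:
    - [[-0.005, 0.0015, -0.008], [0, 0, 0]]
    - [[-0.01, 0.003, -0.016], [0, 0, 0]]
    - [[-0.014, 0.004, -0.025], [0, 0, 0]]
    - [[-0.017, 0.005, -0.034], [0, 0, 0]]
    - [[-0.02, 0.0055, -0.043], [0, 0, 0]]
    - [[-0.023, 0.0065, -0.052], [0, 0, 0]]
    - [[-0.025, 0.007, -0.061], [0, 0, 0]]
    - [[-0.026, 0.0075, -0.07], [0, 0, 0]]
    - [[-0.027, 0.0075, -0.078], [0, 0, 0]]
    - [[-0.027, 0.0075, -0.082], [0, 0, 0]]
    - [[-0.027, 0.0075, -0.084], [0, 0, 0]]
    - [[-0.027, 0.0075, -0.084], [0, 0, 0]]

```text
t: 14.62
tool_pos: [0.5984, 0.0965, 0.103]
tcp_rot: [-3.141, -0.002, 2.863]
force: [-6.1, 0.2, 13.8]
width: -0.0
grasp_force: 6.9
```

Request:
drive_tool:
  motion:
    - [[0, 0, -0.002], [0, 0, 0]]
    - [[0, 0, -0.004], [0, 0, 0]]
    - [[0, 0, -0.004], [0, 0, 0]]
    - [[0, 0, -0.004], [0, 0, 0]]

```text
t: 15.12
tool_pos: [0.5985, 0.0966, 0.1028]
tcp_rot: [-3.14, -0.003, 2.863]
force: [-13.9, -1.2, 29.5]
width: 0.0003
grasp_force: 15.0
```

Request:
drive_tool:
  motion:
    - [[0, 0, 0.03], [0, 0, 0]]
    - [[0, 0, 0.08], [0, 0, 0]]
    - [[0, 0, 0.13], [0, 0, 0]]
    - [[-0.05, 0, 0.18], [0, 0, 0]]
    - [[-0.1, 0.0, 0.2], [0, 0, 0]]
    - [[-0.15, 0.0, 0.2], [0, 0, 0]]
    - [[-0.15, 0.0, 0.2], [0, 0, 0]]

```text
t: 16.0
tool_pos: [0.4456, 0.0967, 0.2956]
tcp_rot: [-3.141, -0.001, 2.864]
force: [0.4, -0.4, -0.3]
width: -0.0
grasp_force: 0.0
```

Run:
```python
from h import *
o=np.array([.6455,.0832]);x=np.array([.9616,-.2744]);a=np.array([.2744,.9616])
for n in("scene","top"):
    c=cap(n);W=world(c).reshape(-1,3);W=W[np.isfinite(W).all(1)]
    l=np.c_[(W[:,:2]-o)@x,(W[:,:2]-o)@a,W[:,2]]
    q=l[(abs(l[:,0])<.07)&(abs(l[:,1])<.11)&(l[:,2]<.14)&(l[:,2]>.095)]
    print(n,len(q),np.linalg.lstsq(np.c_[q[:,0],np.ones(len(q))],q[:,2],rcond=None)[0])
    for y in(.088,.02,-.07):
        q=l[(abs(l[:,1]-y)<.02)&(l[:,2]>.045)&(l[:,2]<.12)];print(y,len(q),np.percentile(q[:,0],[0,1,3]))
cv2.imwrite("pics/t5.png",cv2.resize(c["frame"][100:250,200:390,::-1],None,fx=4,fy=4,interpolation=cv2.INTER_CUBIC))
```

```text
scene 2967 [0.00349648 0.10350261]
0.088 1452 [-0.09583638 -0.08837581 -0.07916352]
0.02 917 [-0.09525079 -0.09112104 -0.0854765 ]
-0.07 899 [-0.09386237 -0.09135028 -0.08584675]
top 3542 [-0.00077209  0.10297231]
0.088 1148 [-0.06303296 -0.05794309 -0.05179539]
0.02 774 [-0.04038445 -0.03609654 -0.03157359]
-0.07 1254 [-0.10517145 -0.0971474  -0.09430476]
```

View pics/t5.png

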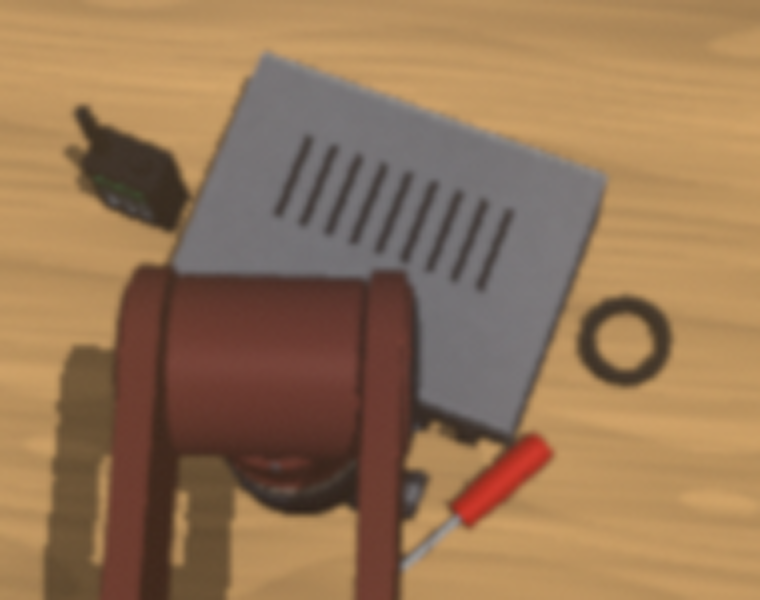

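The lid lies flat at 103 mm (slope about 0), and the handheld, tape and screwdriver have not moved. The lip closing fully also means neither module is blocking it.

```bash
python3 -c "
from plant import arm
print(arm.job_done())"
```

```text
the job is handed in; nothing more can be done
None
```

I pushed both modules home and shut the lid, then handed the job in at about 16 s of the 64 s; the final camera check showed the lid lying flat at 103 mm, but no verdict came back from the judge.

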